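# Power up and tare the laboratory balance

## Task

Get the balance ready for weighing into the beaker that stands on its pan: with the fingertips, push in the near, lower half of the rocker on the bench outlet so that the outlet is switched on, then press the balance's round on/off key, let it spring back, and then press the long tare bar. Press each key right down and let go of it afterwards; leave the two small square keys alone, do not touch the pan or the beaker, and do not shift or pick up the beaker, the test-tube rack or the bottles.

Things in the scene. Friction and masses are not known exactly. Their poses are not given: they have to be found in the camera images.
- balance: Pale grey precision balance, 300 mm deep (x), 210 wide (y), 76 high, fixed. Origin on the bench under its centre; -x is its front, +y its left. The front 80 mm is a key deck sloping 10 degrees (39 mm high in front, 53 behind) with four grey keys in a row 112 mm before the origin: left (+y) to right a round one, two small squares, a long bar. Then a display up to 78 mm high, then the pan.
- on_key_top (a point): Middle of the top of the round on/off key (20 mm diameter), 78 mm left (+y) of the balance's centre line, 52 mm above the bench. The point's z axis points out of the key deck. The key stands 7 mm out of the deck and moves 3 mm in against a spring (1.5 N at first, 3.7 N fully down); it springs back by itself.
- on_key (a joint): Inward travel of the on/off key: 0 released, 0.003 m fully down.
- tare_key_top (a point): Middle of the top of the long tare bar (56 mm along y, 16 mm along x), 60 mm right (-y) of the centre line; same height, axes, travel and spring as the on/off key.
- tare_key (a joint): Inward travel of the tare bar: 0 released, 0.003 m fully down.
- unit_key (a joint): Inward travel (0 to 0.003 m) of the first small square key (14 mm by 16 mm), 37 mm left of the centre line, in the same row as the on/off key. Not to be pressed.
- print_key (a joint): Inward travel (0 to 0.003 m) of the second small square key (14 mm by 16 mm), 4 mm left of the centre line, in the same row. Not to be pressed.
- pan: Steel weighing pan of the balance, a plate 150 mm (x) by 160 mm (y), its upper face 88 mm above the bench. Origin 12 mm under that face, at the middle, 62 mm behind the balance's origin. Not to be touched.
- outlet: White bench outlet pedestal, 110 mm wide (y), 112 deep (x), 62 high at the back, fixed to the bench left or right of the balance. Origin on the bench under its middle; -x is its front. The front face slopes 25 degrees, rising to the back, with a square white 86 mm switch plate and one large rocker in its middle. A black plug-in adapter stands 37 mm out of its back.
- rocker_near (a point): Middle of the near, lower half of the rocker's surface, where to push; about 45 mm above the bench when off. The rocker is a white plate 62 mm up the slope by 44 mm wide, hinged across its middle; this point is 21 mm down the slope from the hinge. The point's z axis points straight out of the rocker's surface.
- rocker (a joint): Rocker angle: 0 is off (near half standing out), 0.2 rad is on (near half pushed in, some 4 mm at the push point). It resists with about 4 N at the push point, snaps over past half way, and stays.
- beaker: Empty glass beaker, 50 mm diameter, 68 mm high, loose, standing on the pan. Origin at the centre of its underside. Not to be touched.
- rack: Clear test-tube rack with glass tubes, 160 mm (x) by 66 mm (y), 96 mm high, loose, on the other side of the balance from the outlet. Origin at the centre of its underside. Leave it alone.
- clear_bottle: Clear glass reagent bottle with stopper, 72 mm diameter, 148 mm high, loose. Origin at the centre of its underside. Leave it alone.
- amber_bottle: Amber glass reagent bottle with stopper, 64 mm diameter, 148 mm high, loose. Origin at the centre of its underside. Leave it alone.
Things that resemble listed ones, but are neither listed nor needed, are in the scene too. Leave any pink or red look-alike of the outlet alone.

How it is judged:
By the outcome, as a careful person would: the job done as asked, in the order asked, and still so for the second after the job is handed in, with the robot touching nothing.
It also fails if it takes over 51 s, if anything falls off the work surface, if the arm or the gripper's body presses on something with over 40 N, if the wrist force passes 120 N, or if a joint passes its speed limit or range.

## Robot

A 7-joint arm with a two-finger parallel gripper is mounted at the origin on the work surface. World frame = base frame: x ahead of the robot, y to its left, z up, the work surface at z = 0. Lengths are in m, angles in rad, forces in N, time in s.
With the tool pointing down it reaches from about 0.425 to 0.875 m from the base axis. Payload 4.7 kg.
Tool frame: the origin (TCP) lies at the very end of the fingers, on their centre line; the grasp point (between the pads) lies 19 mm behind it; z points along the fingers, y is the line along which they close (so a half turn about z gives the same grasp; the last joint's range is limited). The gripper opens to 87 mm and grips with 3 to 60 N. Pads are 19 mm wide; open, the fingers measure 117 mm over their backs; the gripper's body (75 mm by 190 mm) begins 51 mm behind the grasp point.
Start: joints at [-1.327, 0.321, -0.07, 1.45, 0.023, 1.371, -0.057], TCP at [0.148, 0.633, 0.223] pointing down, gripper open.
Joint ranges: [-2.86, 2.86], [-0.3, 2.09], [-1.38, 1.24], [0.06, 2.45], [-1.56, 4.7], [0.09, 2.05], [-2.69, 2.69]. Speed limits (rad/s): [2.57, 2.57, 3.14, 3.14, 3.14, 3.14, 3.14].

## Interface

Orientations are given as a rotation vector (axis times angle).
In Python, from bench import ctrl, get_image, job gives the robot as it stands.
- The arm moves only by the shell command python3 -m crank 'ROWS' [FORCE]. ROWS is JSON, a list that holds one entry, the list of rows, each a list of 5 numbers: the shift along the tool's x, y, z in mm, then the turn about the tool's z in rad, then the closure, from -1 (fully open) to 1 (shut), so that 0 is half open. A call has 1 to 10 rows; each row shifts and turns the commanded pose from where the row before left it, along the tool's axes as they then stand; what a row does not reach is not made up. A row lasts 1/12 s, in which the tool goes at most 41.7 mm and 7.16 degrees, less where a joint would pass 70% of its speed; a pose out of reach is approached as far as the arm can. A call with a gripper value outside its range is refused whole. The fingers move at their own pace and stop on an object; FORCE is the grip in N (left out, the last holds). Time passes only in rows, so rows that do not move let the fingers close. It gives the time, the measured TCP pose, the force, the opening and the grip force at its end, in the units of the state.
- ctrl.get_state(): the state, without advancing time (a new reading comes with each control period).
- get_image(name): name is "side" or "top" or "wrist"; returns a dict with "pixels" (384x512x3 uint8, red, green, blue), "fx", "fy", "cx", "cy" (pixels), "k1" (the pictures are not rectified: a ray, as slopes to the right and down, at radius r is drawn at 1 + k1 r^2 times it, then the intrinsics apply), "T" (4x4, takes a point from camera to world coordinates); the wrist camera has in their place "T_tool_cam" (4x4, takes a point from camera to tool coordinates, whose origin is the TCP and whose axes are the flange's). Camera axes: x right, y down, z forward; pixel columns grow to the right and rows downward; lengths in m; the calibration is good to about 2 mm. A picture is of the moment at which its call begins: read the wrist's pose just before it. There is no depth.
- job.close_job(): hands the job in; it is judged then, once.
The state is a dict: "time": time; "joint_positions": joint angles; "qd": joint speeds; "joint_torque": joint torques, N m; "position": TCP position; "tool_rot": TCP orientation; "ft_force": force on the tool from outside, world axes, zero at the start; "torque": the same for the moment, N m; "grip_width": opening from 0.0 (shut) to 1.0 (fully open); "grip_force": force on a finger pad.
Only numpy, scipy, OpenCV 4.12 (cv2) and the standard library are available. Lean on these libraries where they do the work, as an engineer would, in place of code of your own. Each camera call takes 0.05 s, during which the arm holds its last target. There are 200 camera calls.

## Working session

There is one attempt and no reset: what is moved stays moved. The work goes in short steps, Python scripts to look and compute and a shell command to move; the robot and the scene stay as the last step left them, time stands still between calls to the robot, and variables do not carry over. Pictures are saved under pics/ and viewed, at most 10 in all, crops included, and the job is handed in when it is done.

```bash
mkdir -p pics; cat > h.py <<'E'
import numpy as np, cv2
from bench import ctrl, get_image
from scipy.spatial.transform import Rotation as R
def K(im): return np.array([[im['fx'],0,im['cx']],[0,im['fy'],im['cy']],[0,0,1.]])
def D(im): return np.array([im['k1'],0,0,0,0.])
def tool():
    s=ctrl.get_state(); T=np.eye(4); T[:3,:3]=R.from_rotvec(s['tool_rot']).as_matrix(); T[:3,3]=s['position']; return T
def grab(n):
    Tt=tool(); im=get_image(n)
    if n=='wrist': im['T']=Tt@np.array(im['T_tool_cam'])
    im['T']=np.array(im['T']); return im
def ray(im,uv):
    p=cv2.undistortPoints(np.array([[uv]],float),K(im),D(im))[0,0]
    return im['T'][:3,3], im['T'][:3,:3]@np.array([p[0],p[1],1])
def onz(im,uv,z):
    o,d=ray(im,uv); return o+d*(z-o[2])/d[2]
def two(im1,a,im2,b):
    o1,d1=ray(im1,a);o2,d2=ray(im2,b)
    t=np.linalg.lstsq(np.c_[d1,-d2],o2-o1,rcond=None)[0]
    p,q=o1+d1*t[0],o2+d2*t[1]; return (p+q)/2,np.linalg.norm(p-q)
def proj(im,P):
    Ti=np.linalg.inv(im['T']); 
    return cv2.projectPoints(np.atleast_2d(P).astype(float),cv2.Rodrigues(Ti[:3,:3])[0],Ti[:3,3],K(im),D(im))[0][:,0]
def save(im,f,crop=None,s=1):
    p=im['pixels'][:,:,::-1]
    if crop: p=p[crop[1]:crop[3],crop[0]:crop[2]]
    cv2.imwrite('pics/'+f,cv2.resize(p,None,fx=s,fy=s,interpolation=cv2.INTER_CUBIC))
E
python3 - <<'E'
from h import *
import pickle
a=grab('top');b=grab('side');pickle.dump((a,b),open('ab.pkl','wb'))
save(a,'top.png',None,1.5);save(b,'side.png',None,1.5)
print(ctrl.get_state(),a['T'],b['T'])
E
```

```text
{'time': 0.1, 'joint_positions': array([-1.32688096,  0.32172909, -0.07006663,  1.45157644,  0.02259191,
        1.37080502, -0.0568974 ]), 'qd': array([ 5.49325871e-06, -1.44409024e-03, -3.98900244e-04, -2.87079713e-03,
        1.50867280e-03, -1.45370582e-03, -1.78603229e-03]), 'joint_torque': array([ 4.54322344e-05, -4.92564583e+01, -4.05771509e-01, -3.13401818e+01,
       -6.41402858e-02,  3.93589691e-02,  5.89125420e-05]), 'position': array([0.14800858, 0.63240217, 0.22157183]), 'tool_rot': array([-3.60167940e-01, -3.12077084e+00,  2.71470746e-03]), 'ft_force': array([-0.18825278, -0.27383816,  0.06058889]), 'torque': array([ 0.03195868,  0.00475502, -0.00546573]), 'grip_force': 0.0, 'grip_width': 1.0011847672179661} [[ 1.05348872e-03 -9.77252826e-01  2.12074998e-01  2.64217524e-01]
 [-9.99998204e-01 -1.36366574e-03 -1.31632381e-03 -1.04023532e-01]
 [ 1.57558057e-03 -2.12073230e-01 -9.77252507e-01  1.24810753e+00]
 [ 0.00000000e+00  0.00000000e+00  0.00000000e+00  1.00000000e+00]] [[ 0.86061265 -0.34355739  0.37591778 -0.00653044]
 [-0.50899792 -0.55660446  0.65659165 -1.01926024]
 [-0.0163394  -0.75641245 -0.65389084  0.98836033]
 [ 0.          0.          0.          1.        ]]
```

View pics/top.png

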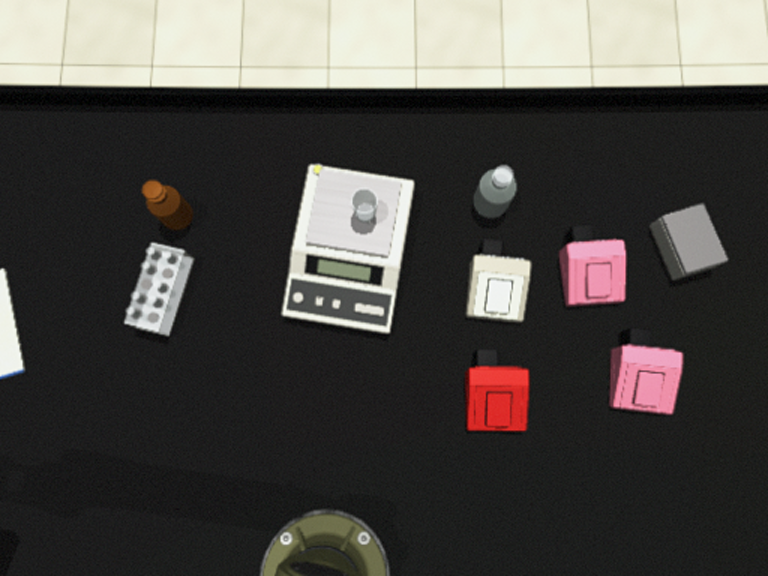

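View pics/side.png

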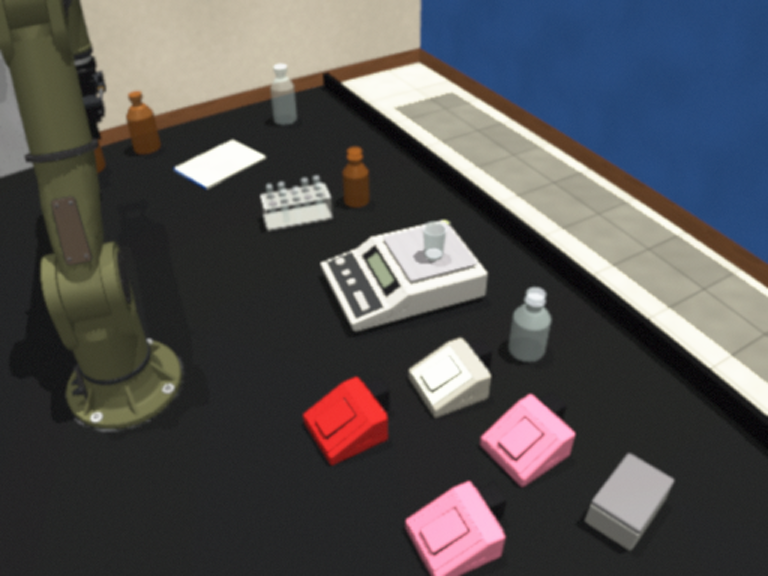

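The top view shows the balance at (348,250) with its key row at y≈300: round key (297,297), squares (319,300) and (337,303), bar (369,309). There are four outlet-like pedestals: white (499,290), red (498,400), and pink (594,272) and (647,380). Only the white one fits the description, being white, beside the balance and opposite the rack. In the side view it is at (450,375). I'll confirm this with a crop and measure the points.

```bash
cat > m.py <<'E'
from h import *
import pickle
a,b=pickle.load(open('ab.pkl','rb'))
def crop(im,c,s): 
    x0,y0,x1,y1=c; return cv2.resize(im['pixels'][y0:y1,x0:x1,::-1],None,fx=s,fy=s,interpolation=cv2.INTER_CUBIC)
t=[crop(a,(305,155,365,220),6),crop(b,(265,220,335,280),6),crop(a,(185,180,270,225),4.5),crop(b,(205,160,270,222),4.5)]
W=np.zeros((600,800,3),np.uint8)
def put(i,x,y): h,w=i.shape[:2]; W[y:y+h,x:x+w]=i[:600-y,:800-x]
put(t[0],0,0);put(t[1],370,0)
W2=W.copy(); put(t[2],0,395); put(t[3][:205],400,395)
cv2.imwrite('pics/crop.png',W)
# bright blobs inside the dark key panel / rocker blobs
for n,im,c in(('top',a,(190,188,266,216)),('side',b,(215,165,252,212))):
    x0,y0,x1,y1=c; g=im['pixels'][y0:y1,x0:x1].min(2)
    for th in (110,130):
      k,l,st,ce=cv2.connectedComponentsWithStats((g>th).astype(np.uint8))
      print(n,th,[(st[i,4],(ce[i]+[x0,y0]).round(1).tolist(),st[i,2:4].tolist()) for i in range(1,k) if 5<st[i,4]<400])
for n,im,c in(('top',a,(308,165,356,218)),('side',b,(268,222,330,280))):
    x0,y0,x1,y1=c; g=im['pixels'][y0:y1,x0:x1].min(2); print(n,np.percentile(g,[50,75,90,97]))
    for th in (225,240,250):
      k,l,st,ce=cv2.connectedComponentsWithStats((g>th).astype(np.uint8))
      print(th,[(st[i,4],(ce[i]+[x0,y0]).round(1).tolist(),st[i,2:4].tolist()) for i in range(1,k) if st[i,4]>30])
E
python3 m.py
```

```text
top 110 [(np.int32(277), [209.2, 208.7], [58, 28]), (np.int32(327), [247.2, 193.6], [56, 28]), (np.int32(43), [198.1, 197.9], [7, 7]), (np.int32(32), [212.2, 200.2], [6, 7]), (np.int32(36), [223.5, 202.1], [6, 7]), (np.int32(124), [245.8, 205.8], [20, 9])]
top 130 [(np.int32(258), [209.5, 208.8], [57, 28]), (np.int32(305), [247.4, 193.7], [55, 28]), (np.int32(41), [198.1, 197.9], [7, 7]), (np.int32(30), [212.3, 200.4], [6, 6]), (np.int32(27), [223.9, 202.3], [5, 6]), (np.int32(119), [245.7, 205.8], [20, 9])]
side 110 [(np.int32(57), [249.2, 175.3], [6, 15]), (np.int32(27), [230.3, 181.1], [7, 5]), (np.int32(28), [233.9, 187.0], [7, 5]), (np.int32(100), [240.6, 200.0], [12, 15])]
side 130 [(np.int32(43), [249.5, 175.0], [6, 13]), (np.int32(23), [230.4, 181.0], [6, 5]), (np.int32(24), [233.7, 187.1], [6, 5]), (np.int32(85), [240.7, 199.9], [11, 13]), (np.int32(43), [246.6, 209.4], [13, 6])]
top [179. 231. 239. 241.]
225 [(np.int32(369), [331.8, 195.4], [33, 30]), (np.int32(291), [332.1, 197.0], [17, 21])]
240 [(np.int32(45), [326.7, 198.3], [6, 20]), (np.int32(42), [336.4, 195.3], [10, 20])]
250 []
side [ 95.5 225.  250.  252. ]
225 [(np.int32(764), [294.7, 248.1], [41, 39])]
240 [(np.int32(623), [294.5, 248.2], [39, 37])]
250 [(np.int32(265), [292.9, 246.2], [23, 25]), (np.int32(33), [305.2, 253.5], [14, 13])]
```

View pics/crop.png

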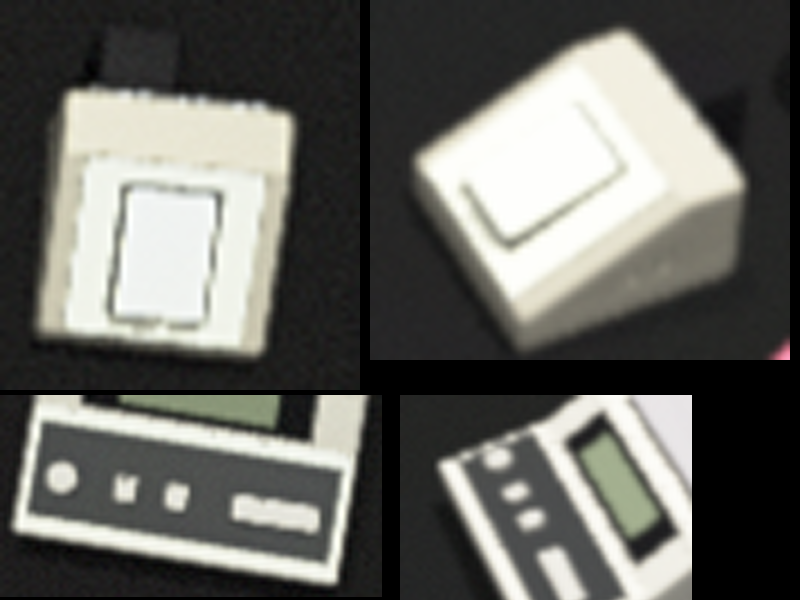

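The crop confirms the white outlet: it has a white switch plate with an outlined rocker at top pixel (332,197) and side pixel (294,249). Next I'll triangulate the points.

```bash
cat > p.py <<'E'
from h import *
import pickle
a,b=pickle.load(open('ab.pkl','rb'))
pts={'on':((198.1,197.9),(226.2,173.6)),'unit':((212.2,200.3),(230.4,181)),'print':((223.7,202.2),(233.8,187)),'tare':((245.8,205.8),(240.6,200)),
'rc':((332.4,197.1),(293.8,248.8)),'rnear':((331.5,204.6),(287.2,253.3))}
P={}
for k,(u,v) in pts.items():
    P[k],e=two(a,u,b,v); print(k,P[k].round(4),'gap',round(e,4),'onz',onz(a,u,.052 if k[0]!='r' else .045).round(4),onz(b,v,.052 if k[0]!='r' else .045).round(4))
d=P['on']-P['tare']; print('dist on-tare',np.linalg.norm(d),'yaw bal',np.degrees(np.arctan2(-d[0],d[1])))
c=[onz(a,(u/6+305-.4,v/6+155-.4),z) for u,v,z in((125,187,.057),(220,190,.057),(212,325,.037),(110,318,.037))]
f=(c[0]+c[1]-c[2]-c[3])/2; print('rocker len,yaw',np.linalg.norm(f),np.degrees(np.arctan2(f[1],f[0])), np.linalg.norm(c[0]-c[1]))
print(tool().round(3))
E
python3 p.py
```

```text
on [0.5037 0.0572 0.0536] gap 0.0015 onz [0.5033 0.0577 0.052 ] [0.5054 0.059  0.052 ]
unit [0.4971 0.0169 0.0534] gap 0.0021 onz [0.4964 0.0173 0.052 ] [0.4989 0.0182 0.052 ]
print [ 0.4915 -0.0161  0.0544] gap 0.0021 onz [ 0.4909 -0.0155  0.052 ] [ 0.4939 -0.0136  0.052 ]
tare [ 0.4811 -0.0788  0.0524] gap 0.0013 onz [ 0.4805 -0.0786  0.052 ] [ 0.4819 -0.0785  0.052 ]
rc [ 0.5075 -0.3265  0.0496] gap 0.0017 onz [ 0.5076 -0.327   0.045 ] [ 0.5109 -0.3232  0.045 ]
rnear [ 0.4873 -0.3247  0.0413] gap 0.002 onz [ 0.4857 -0.3236  0.045 ] [ 0.4864 -0.3275  0.045 ]
dist on-tare 0.13789420052543575 yaw bal -9.434893436379339
rocker len,yaw 0.0641269198314923 -3.9569976555114637 0.045085580181544425
[[-0.974  0.228 -0.     0.148]
 [ 0.228  0.974 -0.002  0.632]
 [-0.    -0.002 -1.     0.222]
 [ 0.     0.     0.     1.   ]]
```

```bash
python3 -m crank '[[[-35,-20,0,0,1],[-35,-20,0,0,1],[-35,-20,0,0,1],[-35,-20,0,0,1],[-35,-20,0,0,1],[-35,-20,0,0,1],[-35,-20,0,0,1],[-35,-20,0,0,1],[-35,-20,0,0,1],[-35,-20,0,0,1]]]' 20
cat > go.py <<'E'
import sys
from h import *
T=tool(); t=np.array(eval(sys.argv[1])); print('tool shift mm',((t-T[:3,3])@T[:3,:3]*1000).round(1),'pos',T[:3,3].round(4)); s=ctrl.get_state(); print(s['time'],s['ft_force'].round(1),s['grip_width'],'yaw',np.degrees(np.arctan2(-T[0,1],T[1,1])))
E
python3 go.py '[.52,.03,.2]'
```

```text
time: 0.93
position: [0.4443, 0.3567, 0.2224]
tool_rot: [-0.36, -3.121, 0.0]
ft_force: [0.9, 0.1, 0.2]
grip_width: 0.325
grip_force: 0.0
tool shift mm [-148.1 -300.9   22.4] pos [0.4443 0.3567 0.2224]
0.9333 [0.9 0.1 0.2] 0.3251202881719235 yaw -13.162969087171906
```

```bash
python3 -m crank '[[[-15,-30,0,0,1],[-15,-30,0,0,1],[-15,-30,0,0,1],[-15,-30,0,0,1],[-15,-30,0,0,1],[-15,-30,0,0,1],[-15,-30,0,0,1],[-15,-30,0,0,1],[-15,-30,0,0,1],[-15,-30,0,0,1]]]'
python3 -m crank '[[[-4,-35,0,0,1],[-4,-35,0,0,1],[-4,-35,0,0,1],[-4,-35,0,0,1],[-4,-35,0,0,1],[-4,-35,0,0,1],[-4,-35,0,0,1],[-4,-35,0,0,1],[-4,-35,0,0,1],[-4,-35,0,0,1]]]'
python3 go.py '[.475,-.325,.12]'; python3 - <<'E'
from h import *
im=grab('wrist'); save(im,'w1.png'); import pickle; pickle.dump(im,open('w1.pkl','wb'))
print(proj(im,[[.5075,-.3265,.0496],[.4873,-.3247,.0413]]))
E
```

```text
time: 1.77
position: [0.5209, 0.0306, 0.2224]
tool_rot: [-0.36, -3.121, -0.0]
ft_force: [0.5, 1.2, 0.4]
grip_width: 0.008
grip_force: 0.0
time: 2.6
position: [0.4797, -0.3191, 0.2224]
tool_rot: [0.36, 3.121, 0.001]
ft_force: [1.2, -0.1, -0.1]
grip_width: 0.006
grip_force: 0.0
tool shift mm [  3.2  -6.9 102.4] pos [ 0.4797 -0.3191  0.2224]
2.6 [ 1.2 -0.1 -0.1] 0.005504371045196087 yaw -13.142099051885388
[[254.25000182 202.74303107]
 [251.61645658 182.72235412]]
```

View pics/w1.png

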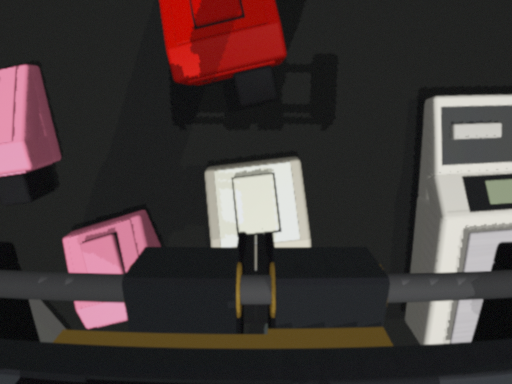

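The wrist view shows the white rocker with its near edge at (233–276, ~176). My projected points fall within 4 px of it, so the target only shifts by about 3 mm. Descending now.

```bash
python3 -m crank '[[[-2,-2,30,0,1],[0,0,35,0,1],[0,0,35,0,1],[0,0,35,0,1],[0,0,20,0,1],[0,0,4,0,1],[0,0,0,0,1]]]'
python3 -m crank '[[[0,0,2,0,1],[0,0,2,0,1],[0,0,2,0,1],[0,0,2,0,1],[0,0,2,0,1],[0,0,0,0,1]]]'
python3 -m crank '[[[0,0,1,0,1],[0,0,1,0,1],[0,0,1,0,1],[0,0,0,0,1]]]'
```

```text
time: 3.23
position: [0.4806, -0.3193, 0.0621]
tool_rot: [-0.36, -3.117, -0.001]
ft_force: [0.2, -0.1, 0.2]
grip_width: 0.007
grip_force: 0.0
time: 3.73
position: [0.4818, -0.32, 0.0535]
tool_rot: [0.36, 3.121, 0.0]
ft_force: [-0.7, 1.6, 0.2]
grip_width: 0.003
grip_force: 0.0
time: 4.07
position: [0.4817, -0.32, 0.0503]
tool_rot: [-0.36, -3.121, -0.0]
ft_force: [-0.4, 0.7, 1.0]
grip_width: 0.004
grip_force: 0.0
```

```bash
python3 -m crank '[[[0,0,1,0,1],[0,0,1,0,1],[0,0,1,0,1],[0,0,1,0,1],[0,0,0,0,1]]]'
python3 -m crank '[[[0,0,1,0,1],[0,0,1,0,1],[0,0,0,0,1]]]'
python3 -m crank '[[[0,0,1,0,1],[0,0,1,0,1],[0,0,0,0,1]]]'
```

```text
time: 4.48
position: [0.482, -0.3202, 0.0468]
tool_rot: [0.36, 3.12, 0.0]
ft_force: [-0.7, 0.6, 4.3]
grip_width: 0.004
grip_force: 2.1
time: 4.73
position: [0.4816, -0.32, 0.0441]
tool_rot: [-0.36, -3.12, -0.0]
ft_force: [-0.6, -0.5, 0.1]
grip_width: 0.004
grip_force: 0.1
time: 4.98
position: [0.4819, -0.3202, 0.0431]
tool_rot: [0.36, 3.121, 0.001]
ft_force: [-1.9, 0.6, 6.8]
grip_width: 0.003
grip_force: 3.2
```

The force rose to 4.3 N, fell to 0.1 N, then rose again against the stop, which means the rocker snapped over. I'll press slightly further, lift clear and check with the cameras.

```bash
python3 -m crank '[[[0,0,1,0,1],[0,0,1,0,1],[0,0,0,0,1]]]'
python3 -m crank '[[[0,0,-8,0,1],[0,0,-30,0,1],[0,0,-30,0,1],[0,0,-30,0,1],[0,35,-10,0,1],[0,40,0,0,1],[0,40,0,0,1],[0,40,0,0,1],[0,40,0,0,1],[0,40,0,0,1]]]'
python3 go.py '[.501,.0575,.12]'; python3 - <<'E'
from h import *
import pickle
a,b=grab('top'),grab('side'); a0,b0=pickle.load(open('ab.pkl','rb'))
f=lambda p,s,c:cv2.resize(p['pixels'][c[1]:c[3],c[0]:c[2],::-1],None,fx=s,fy=s,interpolation=cv2.INTER_CUBIC)
c1=(305,155,365,205);c2=(265,220,325,270)
cv2.imwrite('pics/chk.png',np.vstack([np.hstack([f(a0,6,c1),f(a,6,c1)]),np.hstack([f(b0,6,c2),f(b,6,c2)])]))
w=grab('wrist');save(w,'w2.png')
print(proj(w,[[.5037,.0572,.0536],[.4971,.0169,.0534],[.4811,-.0788,.0524]]))
E
```

```text
time: 5.23
position: [0.4821, -0.3202, 0.0426]
tool_rot: [0.36, 3.12, 0.002]
ft_force: [-5.1, 4.5, 17.3]
grip_width: 0.004
grip_force: 8.4
time: 6.07
position: [0.5353, -0.0894, 0.1485]
tool_rot: [0.36, 3.12, 0.001]
ft_force: [1.0, 0.4, 0.4]
grip_width: 0.004
grip_force: 0.0
tool shift mm [ 66.9 135.2  28.6] pos [ 0.5353 -0.0894  0.1485]
6.0667 [1.  0.4 0.4] 0.004018579829411793 yaw -13.175506649865461
[[418.31936413 122.55307355]
 [367.71673074 124.57031776]
 [243.37386426 130.40529193]]
```

View pics/chk.png

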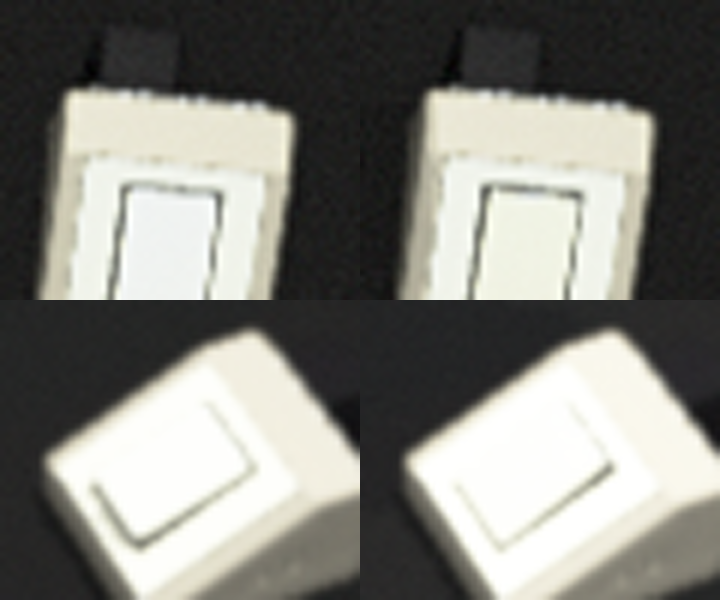

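View pics/w2.png

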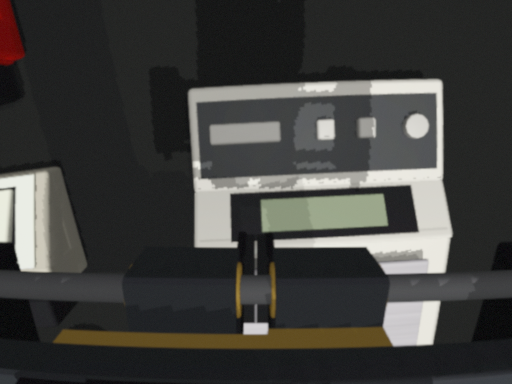

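The rocker's shadow line has moved from the near edge to the far half, so it is on. The wrist view shows the round key at (417,126), squares at (367,128) and (326,129), and the bar at (245,133). That puts the keys about 2 mm further in +x than I predicted. Moving to the on key.

```bash
python3 -m crank '[[[16,34,0,0,1],[17,34,0,0,1],[17,34,0,0,1],[16,33,0,0,1],[0,0,20,0,1],[0,0,30,0,1],[0,0,25,0,1],[0,0,8,0,1],[0,0,0,0,1]]]'; python3 go.py '[.502,.057,.052]'
```

```text
time: 6.97
position: [0.4999, 0.0533, 0.0635]
tool_rot: [-0.363, -3.116, 0.004]
ft_force: [0.5, 0.3, 0.0]
grip_width: 0.005
grip_force: 0.0
tool shift mm [-1.2  4.1 11.5] pos [0.4999 0.0533 0.0635]
6.9667 [0.5 0.3 0. ] 0.0052687269750175255 yaw -13.290556464931974
```

```bash
python3 -m crank '[[[0,4,2,0,1],[0,0,2,0,1],[0,0,2,0,1],[0,0,1,0,1],[0,0,0,0,1]]]'
python3 -m crank '[[[0,0,1,0,1],[0,0,1,0,1],[0,0,0,0,1]]]'
python3 -m crank '[[[0,0,1,0,1],[0,0,1,0,1],[0,0,0,0,1]]]'; python3 go.py '[.502,.057,.052]'
```

```text
time: 7.38
position: [0.5031, 0.0591, 0.059]
tool_rot: [0.36, 3.12, 0.001]
ft_force: [-0.0, -1.1, 0.1]
grip_width: 0.009
grip_force: 0.0
time: 7.63
position: [0.5027, 0.0591, 0.0565]
tool_rot: [0.36, 3.121, 0.0]
ft_force: [-0.0, -0.3, -0.7]
grip_width: 0.003
grip_force: 0.0
time: 7.88
position: [0.5025, 0.059, 0.0544]
tool_rot: [-0.36, -3.121, 0.0]
ft_force: [0.8, 0.3, -0.1]
grip_width: 0.004
grip_force: 0.0
tool shift mm [ 0.1 -2.1  2.4] pos [0.5025 0.059  0.0544]
7.8833 [ 0.8  0.3 -0.1] 0.0036395416623301643 yaw -13.168306791297061
```

```bash
python3 -m crank '[[[0,-1,1,0,1],[0,0,1,0,1],[0,0,0,0,1]]]'
python3 -m crank '[[[0,0,1,0,1],[0,0,1,0,1],[0,0,0,0,1]]]'
python3 -m crank '[[[0,0,1,0,1],[0,0,0,0,1]]]'
```

```text
time: 8.13
position: [0.5028, 0.0583, 0.0527]
tool_rot: [0.36, 3.12, 0.001]
ft_force: [0.5, 0.9, 1.9]
grip_width: 0.005
grip_force: 1.1
time: 8.38
position: [0.5031, 0.0582, 0.0508]
tool_rot: [0.36, 3.12, 0.001]
ft_force: [1.5, -0.2, 4.0]
grip_width: 0.005
grip_force: 1.7
time: 8.55
position: [0.5031, 0.0582, 0.0504]
tool_rot: [0.36, 3.12, 0.001]
ft_force: [-1.1, -0.2, 8.0]
grip_width: 0.004
grip_force: 3.7
```

```bash
python3 -m crank '[[[0,0,1,0,1],[0,0,0,0,1]]]'
python3 -m crank '[[[0,0,-10,0,1],[0,0,-25,0,1],[0,0,0,0,1],[-2,-34,0,0,1],[-2,-35,0,0,1],[-2,-35,0,0,1],[-3,-35,0,0,1],[0,0,0,0,1]]]'; python3 go.py '[.480,-.0785,.056]'
```

```text
time: 8.72
position: [0.5032, 0.0582, 0.0502]
tool_rot: [0.36, 3.12, 0.002]
ft_force: [-3.3, -0.9, 12.9]
grip_width: 0.003
grip_force: 6.8
time: 9.38
position: [0.4775, -0.0871, 0.0834]
tool_rot: [-0.375, -3.119, 0.005]
ft_force: [-0.3, 0.0, -0.3]
grip_width: 0.003
grip_force: 0.0
tool shift mm [-0.4  9.  27.4] pos [ 0.4775 -0.0871  0.0834]
9.3833 [-0.3  0.  -0.3] 0.0030022359698975306 yaw -13.712785354154686
```

```bash
python3 -m crank '[[[0,0,0,0,1],[0,0,0,0,1]]]'; python3 go.py '[.480,-.0785,.056]'
```

```text
time: 9.55
position: [0.4793, -0.0787, 0.0832]
tool_rot: [-0.36, -3.12, -0.001]
ft_force: [0.3, 0.4, 0.0]
grip_width: 0.002
grip_force: 0.0
tool shift mm [-0.6  0.4 27.2] pos [ 0.4793 -0.0787  0.0832]
9.55 [0.3 0.4 0. ] 0.0018261821587295102 yaw -13.177969434518701
```

```bash
python3 -m crank '[[[0,0,15,0,1],[0,0,10,0,1],[0,0,2,0,1],[0,0,1,0,1],[0,0,1,0,1],[0,0,0,0,1]]]'
python3 -m crank '[[[0,0,1,0,1],[0,0,1,0,1],[0,0,0,0,1]]]'
python3 -m crank '[[[0,0,1,0,1],[0,0,0,0,1]]]'
python3 -m crank '[[[0,0,1,0,1],[0,0,0,0,1]]]'
```

```text
time: 10.05
position: [0.4798, -0.079, 0.0547]
tool_rot: [0.359, 3.121, 0.0]
ft_force: [0.3, -0.2, 0.6]
grip_width: 0.004
grip_force: 0.0
time: 10.3
position: [0.4802, -0.0792, 0.053]
tool_rot: [0.36, 3.12, 0.001]
ft_force: [0.8, 0.2, 2.5]
grip_width: 0.006
grip_force: 1.0
time: 10.47
position: [0.4803, -0.0793, 0.052]
tool_rot: [0.36, 3.119, 0.001]
ft_force: [0.1, 0.6, 3.4]
grip_width: 0.004
grip_force: 1.4
time: 10.63
position: [0.4805, -0.0793, 0.051]
tool_rot: [0.36, 3.119, 0.0]
ft_force: [1.1, -0.1, 3.8]
grip_width: 0.005
grip_force: 1.8
```

```bash
python3 -m crank '[[[0,0,1,0,1],[0,0,1,0,1],[0,0,0,0,1]]]'
python3 -m crank '[[[0,0,-10,0,1],[0,0,-30,0,1],[0,0,-30,0,1],[0,0,-30,0,1],[0,0,-30,0,1],[0,0,0,0,1],[0,0,0,0,1]]]'
python3 - <<'E'
from h import *
a,b=grab('top'),grab('side')
cv2.imwrite('pics/end.png',np.vstack([a['pixels'][90:300,60:460,::-1],b['pixels'][90:300,60:460,::-1]]))
E
```

```text
time: 10.88
position: [0.4807, -0.0793, 0.0502]
tool_rot: [0.36, 3.119, 0.002]
ft_force: [-2.5, 0.7, 14.5]
grip_width: 0.006
grip_force: 7.4
time: 11.47
position: [0.48, -0.0794, 0.1797]
tool_rot: [0.36, 3.119, 0.001]
ft_force: [-0.1, 0.1, -0.4]
grip_width: 0.005
grip_force: 0.0
```

View pics/end.png

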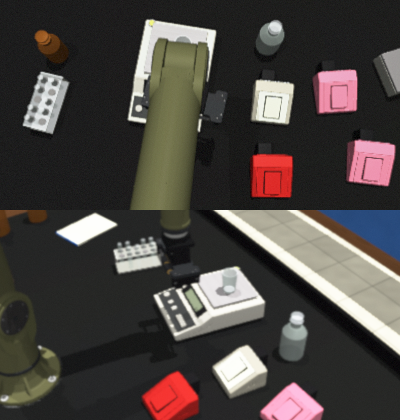

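The final views show the beaker, rack and bottles where they were, the rocker still on, and the arm clear of everything. Handing in.

```bash
python3 -c "
from bench import job
print(job.close_job())"
```

```text
the job is handed in; nothing more can be done
None
```

The outlet is switched on, the on/off key and then the tare bar were pressed right down and released, and the job was handed in at about 11.6 s with the arm clear and the beaker, rack and bottles still in place.

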